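# Clear the strain viewer's bed and hold a sight glass in its light path

### The arm

A 6-joint arm with a two-finger parallel gripper is mounted at the origin on the work surface. World frame = base frame: x ahead of the robot, y to its left, z up, the work surface at z = 0. Lengths are in mm, angles in rad, forces in N, time in s.
With the tool pointing down it reaches from about 425 to 950 mm from the base axis. Payload 3.5 kg.
Tool frame: the origin (TCP) lies on the centre line of the jaws, within the pads' length; the fingertips stand 25 mm ahead of it and the grasp point (between the pads) lies 6 mm ahead of it; z points along the fingers, x is the direction in which the jaws open and shut, and the axes are right-handed (so a half turn about z gives the same grasp; the last joint's range is limited). The gripper opens to 85 mm and grips with 20 to 120 N. Pads are 22 mm wide; open, the fingers measure 114 mm over their backs; the gripper's body (76 mm by 85 mm) begins 54 mm behind the grasp point. The pads swing forward as they close: fully open they stand 13 mm farther back than shut.
Start: joints at [-1.419, 0.286, 1.577, -0, 1.279, -0.15], TCP at [200.66, -644.47, 256.325] pointing down, gripper open.
Joint ranges: [-2.77, 2.77], [-0.9, 2.22], [0.21, 2.48], [-1.53, 4.67], [0.24, 2.81], [-2.84, 2.84]. Speed limits (rad/s): [2.79, 2.79, 3.14, 3.14, 3.14, 3.14].

### API

Orientations are given as a unit quaternion [x, y, z, w].
In Python, from workcell import ctrl, eyes gives the robot as it stands.
- The arm moves only by the tool step_arm, never from a script. Its argument "commands" is a list of rows, each an object of numbers: "tx", "ty", "tz": the shift along the tool's x, y, z in m; "ax", "ay", "az": the turn, a rotation vector about the tool's x, y, z in degrees; "hand": the finger opening in m, from 0 to 0.0854. In form: [{"tx": .., "ty": .., "tz": .., "ax": .., "ay": .., "az": .., "hand": ..}, ...]. A call has exactly 10 rows; each row is the pose to reach, as a shift and turn from the pose commanded when the call began, along the tool's axes at that moment; what a row does not reach only later rows make up. A row lasts 1/10 s, in which the tool goes at most 50 mm and 8.59 degrees, less where a joint would pass 70% of its speed; a pose out of reach is approached as far as the arm can. A call with a gripper value outside its range is refused whole. The fingers move at their own pace and stop on an object; "newtons" is the grip in N (left out, the last holds). Time passes only in rows, so rows that repeat a pose let the fingers close, or fill a call up. It gives the time, the measured TCP pose, the force and the opening at its end, in the units of the state.
- ctrl.read_state(): the state, without advancing time (a new reading comes with each control period).
- eyes.capture(name): name is "scene" or "side" or "wrist"; returns (picture, depth): 480x640x3 uint8, red, green, blue; 480x640 float32, mm along the optical axis (not along the pixel's ray), 0 where there is no reading.
- eyes.camera_params(name): a dict with "camera_matrix" (3x3 intrinsics, pixels), "camera_from_world" (4x4, takes a point from world to camera coordinates); the wrist camera has in their place "hand_eye" (4x4, takes a point from camera to tool coordinates, whose origin is the TCP and whose axes are the tool frame's). Camera axes: x right, y down, z forward; pixel columns grow to the right and rows downward; lengths in mm; the calibration is good to about 2 mm. The wrist camera is an equidistant fisheye: a pixel r from the principal point sees the ray r / f radians off the axis. A picture is of the moment at which its call begins: read the wrist's pose just before it. camera_params takes no time and is no camera call.
- ctrl.sign_off(): hands the job in, once; it reports no verdict.
Trained networks look in the newest picture that a camera, given by its name, has taken for a name from the list of things; names that differ only in an ending like _2 or _b are one class to them, and where a whole thing is asked for, a point or a joint stands for the part that bears it (a point fixed in the world has none). Each returns a list of dicts, best first, with "confidence" (0 to 1); they miss things now and then, are a little off and sometimes report something else, mostly with a low value. They report only what shows in the picture. A call takes as long as a camera call. They do not tell look-alikes from the thing itself.
- eyes.regions_of(camera, thing): "pixels" (480x640 bool, what is visible of it) and "uv" ([column, row] in pixels, amid what is visible of it).
- eyes.place_of(camera, thing): "uv" ([column, row] in pixels: a listed point, or the origin of a listed thing).
The state is a dict: "time": time; "q": joint angles; "joint_vel": joint speeds; "effort": joint torques, N m; "ee_pos": TCP position; "tool_rot": TCP orientation; "force": force on the tool from outside, world axes, zero at the start; "torque": the same for the moment, N m; "grip_width": finger opening in mm.
Only numpy, scipy, OpenCV 4.12 (cv2) and the standard library are available. Lean on these libraries where they do the work, as an engineer would, in place of code of your own. Each camera call takes 0.05 s, during which the arm holds its last target.

### The job

Two steel offcuts have been left on the bed of the bench strain viewer: put both in the scrap bin. Then draw the taller sight glass out of the wooden rack, gripping it by its two narrow frosted faces only and never touching its clear faces with the fingers, and hold it upright in the viewer's light path: the middle of the glass on the light axis, about halfway between lamp and eyepiece, clear faces square to the light, without letting it touch the viewer. Finish there, still holding the glass steady in the air, and leave the shorter glass, the square, the clamp and the cup of markers where they are.

Things in the scene. Friction and masses are not known exactly. Their poses are not given: they have to be found in the camera images.
- viewer: Bench strain viewer (polariscope), grey, fixed. Origin: underside centre of its base. Base plate 120 (x) x 430 (y) mm, its flat top (the bed) 25 mm above the table. The light runs along its own y axis, 150 mm above the table, from the lamp house at the +y end to the eyepiece at the -y end. Both heads rise to 203 mm; the open gap between them runs from y = -135 to +134 mm. Lamp house 100 mm wide in x, eyepiece ring 100 mm across.
- light_mid (a point): The point on the light axis halfway between lamp and eyepiece, 150 mm above the table (125 mm above the bed); axes as the viewer: y along the light, z up.
- glass_center (a point): Centre of the taller sight glass, a clear glass block 17 (x) x 34 (y) x 140 (z) mm, about 190 g, standing upright in the rack, so its centre is 83 mm above the table at the start. Its two wide faces, facing its +x and -x, are clear: the fingers must not touch them. Its two narrow faces, 17 mm wide and facing +y and -y, are frosted (fine-ground) and are 34 mm apart; the ends are frosted too. Either wide face may look at the lamp.
- glass: The taller sight glass; origin at the centre of its underside, axes as glass_center.
- spare_center (a point): Centre of the shorter sight glass, 17 x 34 x 95 mm, of the same kind and same orientation, standing in another pocket of the rack 90 mm away. Leave alone.
- spare: The shorter sight glass; origin at the centre of its underside.
- rack: Wooden block 150 (x) x 80 (y) x 35 mm high, fixed, origin at underside centre, with three pockets in a row at x = -45, 0 and +45 mm, each 21 (x) x 38 (y) mm and 22 mm deep (floor 13 mm above the table). The two glasses stand in the outer pockets, their 34 mm width along the rack's y, either glass in either pocket; the middle one is empty.
- scrap_bin: Open sheet-steel scrap bin, fixed, outside 160 (x) x 200 (y) x 70 mm high, walls and floor 4 mm. Origin at underside centre. It and the rack may change sides.
- tube_center (a point): Centre of an offcut of square steel tube 40 (x) x 60 (y) x 40 (z) mm, 4 mm wall, about 0.2 to 0.4 kg, lying on the bed with its open ends facing its +y and -y.
- tube: The same square-tube offcut; origin at its underside centre.
- bar_center (a point): Centre of an offcut of solid round steel bar, 35 mm diameter, 45 mm tall, standing on end on the bed, about 0.25 to 0.45 kg.
- bar: The same round-bar offcut; origin at its underside centre.
- square: Engineer's square lying flat: steel stock 100 x 18 x 18 mm with a blade 25 x 130 x 5 mm to +y; origin under the middle of the stock. Leave alone.
- c_clamp: Grey C-clamp lying flat, about 140 x 90 x 24 mm; origin under the middle of its spine, jaws to +y. Leave alone.
- marker_cup: Metal cup 72 mm across and 90 mm tall with three markers in it (up to 130 mm high); origin at underside centre. Leave alone.
Mind the look-alikes: they are no part of the job. What is shaped like the glass but purple is not meant.

How it is judged (in metres and radians):
On the way, in this order (a step that is already met when the one before it is completed fails the run):
1. both offcuts lie in the scrap bin, let go (x of tube_center in the frame of scrap_bin between -0.076 and 0.076 m and y of tube_center in the frame of scrap_bin between -0.096 and 0.096 m and z of tube_center in the frame of scrap_bin between 0 and 0.065 m and contact force between each of tube, bar and the fingers below 0.2 N and linear speed of each of tube, bar below 0.05 m/s and x of bar_center in the frame of scrap_bin between -0.076 and 0.076 m and y of bar_center in the frame of scrap_bin between -0.096 and 0.096 m and z of bar_center in the frame of scrap_bin between 0 and 0.065 m), for 0.2 s.
2. the taller glass is held in the air, out of the rack (contact force between glass and the fingers above 1 N and contact force between glass and rack below 0.1 N and contact force between glass and viewer below 0.1 N and z of glass_center in the frame of rack above 0.115 m), for 0.1 s.
3. the glass is in the light path (contact force between glass and the fingers above 1 N and contact force between glass and rack below 0.1 N and contact force between glass and viewer below 0.1 N and x of glass_center in the frame of light_mid between -0.01 and 0.01 m and y of glass_center in the frame of light_mid between -0.05 and 0.05 m and z of glass_center in the frame of light_mid between -0.02 and 0.02 m and angle between the x axis of glass_center and the y axis of light_mid, either way round below 0.2 rad and angle between glass_center's own z axis and vertical below 0.15 rad and linear speed of glass below 0.02 m/s and angular speed of glass below 0.2 rad/s), for 0.2 s.
At the end, for the whole second after the job is handed in: Offcuts inside the bin, let go. Taller glass held by the fingers alone, clear of rack and viewer, at rest: centre within 10 mm of the light axis sideways, 20 mm in height, 50 mm of halfway along it; clear faces square to the light within 0.2 rad, upright within 0.15 rad (all of step 1 and all of step 3); the arm keeps its last pose, push and grip.
It fails at once if the fingers touch the clear faces of the taller glass (contact force between glass_c0 and the fingers above 0.5 N).
It fails at once if the glass knocks against the viewer (contact force between glass and viewer above 1 N).
It fails at once if the shorter glass, the square, the clamp or the cup of markers is moved by more than 25 mm (distance of any of spare_center, square, c_clamp, marker_cup from where it was at the start of the episode above 0.025 m).
It also fails if it takes over 70 s, if anything falls off the work surface, if the arm or the gripper's body presses on something with over 40 N, if the wrist force passes 120 N, or if a joint passes its speed limit or range.

## Working session

There is one attempt and no reset: what is moved stays moved. The work goes in short steps, Python scripts to look and compute and a tool call to move; the robot and the scene stay as the last step left them, time stands still between calls to the robot, and variables do not carry over. Pictures are saved under pics/ and viewed, and the job is handed in when it is done.

Besides the shell and the picture viewer there is one more tool, called as name(argument=value, ...), one argument or row to a line, values as JSON. step_arm: Moves the arm, as the interface text tells. Its arguments: {"type":"object","properties":{"commands":{"type":"array"},"newtons":{"type":"number"}},"required":["commands"]}

```bash
ls; mkdir -p pics; python3 - <<'E'
from workcell import ctrl, eyes
import cv2, numpy as np
print(ctrl.read_state())
for n in ["scene","side","wrist"]:
    p=eyes.camera_params(n); print(n,{k:np.round(v,4).tolist() if not isinstance(v,str) else v for k,v in p.items()})
    im,d=eyes.capture(n); cv2.imwrite(f"pics/{n}0.png",im[:,:,::-1]); np.save(f"{n}0.npy",d)
E
```

```text
pics
{'time': 0.0, 'q': array([-1.41899754e+00,  2.87191981e-01,  1.57818107e+00, -1.50466911e-05,
        1.27863143e+00, -1.49958446e-01]), 'joint_vel': array([-0.00079908,  0.00089916, -0.00059409, -0.00119969, -0.00154947,
       -0.00097004]), 'effort': array([-3.83937195e-04, -4.05982590e+01, -2.92626143e+01, -1.67430180e-04,
        5.88153605e-03,  7.47576252e-06]), 'ee_pos': array([ 200.56798931, -643.87705541,  254.9273747 ]), 'tool_rot': array([ 0.8053573 , -0.59278846, -0.00085858, -0.00084683]), 'force': array([-0.20197598, -0.10426776,  0.3599843 ]), 'torque': array([-0.01331712,  0.01707898,  0.00989534]), 'grip_width': 84.99111597439459}
scene {'camera_matrix': [[616.6914, 0.0, 325.8418], [0.0, 616.6914, 234.8112], [0.0, 0.0, 1.0]], 'camera_from_world': [[0.5286, 0.8485, 0.0247, -304.9817], [0.4829, -0.2766, -0.8309, -150.1693], [-0.6982, 0.4511, -0.5559, 1848.4544], [0.0, 0.0, 0.0, 1.0]]}
side {'camera_matrix': [[474.509, 0.0, 320.3766], [0.0, 474.509, 236.6706], [0.0, 0.0, 1.0]], 'camera_from_world': [[-0.6849, -0.7286, -0.0025, 357.8847], [-0.4895, 0.4628, -0.7391, 354.8704], [0.5396, -0.505, -0.6736, 1054.1035], [0.0, 0.0, 0.0, 1.0]]}
wrist {'camera_matrix': [[371.6483, 0.0, 316.9015], [0.0, 371.6483, 243.8873], [0.0, 0.0, 1.0]], 'hand_eye': [[1.0, 0.0004, -0.0005, -0.2156], [-0.0003, 0.9563, 0.2922, -74.5061], [0.0006, -0.2922, 0.9563, -117.4224], [0.0, 0.0, 0.0, 1.0]]}
```

View pics/scene0.png

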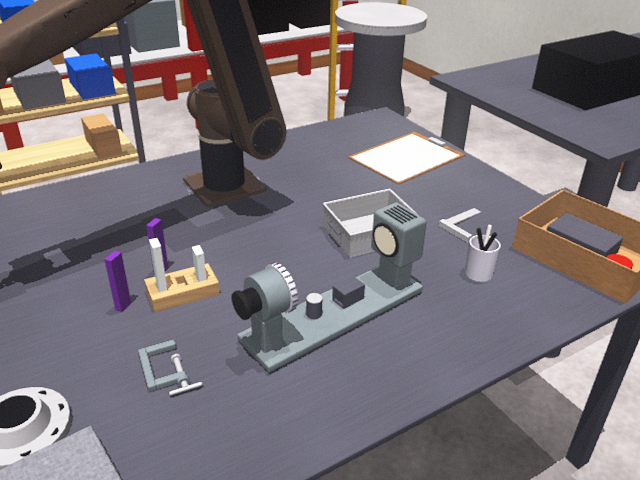

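View pics/side0.png

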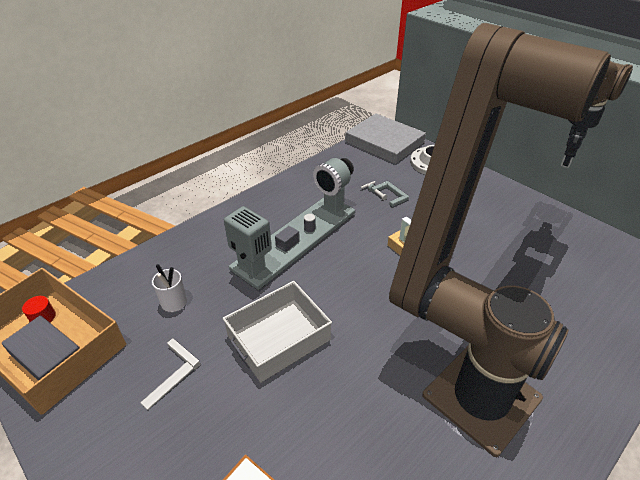

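View pics/wrist0.png

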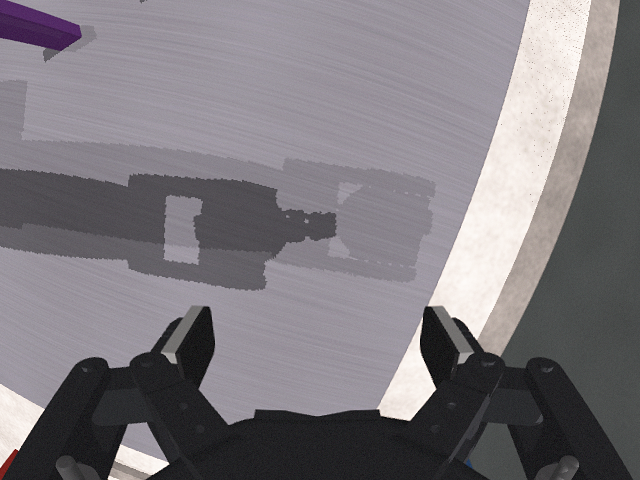

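The scene picture shows the viewer from the eyepiece (265,300) to the lamp (400,240). The bar is at (314,305) and the tube at (348,292). The bin is at (365,220). The rack is at (182,287), with the tall glass at (158,265) and the short one at (199,263). The purple decoys are at (118,280) and (156,240). Next I'll measure poses from the regions and depth.

```bash
cat > h.py <<'E'
from workcell import ctrl, eyes
import cv2, numpy as np
def world(cam,d,mask):
    p=eyes.camera_params(cam); K=np.array(p["camera_matrix"]); T=np.linalg.inv(np.array(p["camera_from_world"]))
    v,u=np.nonzero(mask&(d>0)); z=d[v,u]
    c=np.stack([(u-K[0,2])/K[0,0]*z,(v-K[1,2])/K[1,1]*z,z],1)
    return c@T[:3,:3].T+T[:3,3]
def ray(cam,uv,h):
    p=eyes.camera_params(cam); K=np.array(p["camera_matrix"]); T=np.linalg.inv(np.array(p["camera_from_world"]))
    r=T[:3,:3]@np.array([(uv[0]-K[0,2])/K[0,0],(uv[1]-K[1,2])/K[1,1],1]); o=T[:3,3]
    return o+r*(h-o[2])/r[2]
E
python3 - <<'E'
from h import *
H=dict(viewer=0,light_mid=150,glass_center=83,spare_center=60.5,rack=0,scrap_bin=0,tube_center=45,bar_center=47.5,square=0,c_clamp=0,marker_cup=0)
for cam in ["scene","side"]:
    im,d=eyes.capture(cam)
    for t,h in H.items():
        for r in eyes.place_of(cam,t)[:3]:
            print(cam,t,round(r["confidence"],2),np.round(r["uv"],1),np.round(ray(cam,r["uv"],h),1))
    for t in ["viewer","rack","scrap_bin","tube","bar","glass","spare"]:
        for i,r in enumerate(eyes.regions_of(cam,t)[:2]):
            w=world(cam,d,r["pixels"]); np.save(f"w_{cam}_{t}_{i}.npy",w)
            print(cam,t,i,round(r["confidence"],2),r["uv"],len(w),np.round(np.percentile(w,[2,50,98],axis=0),0).tolist() if len(w) else "")
print(ctrl.read_state()["time"])
E
```

```text
scene viewer 0.82 [333.3 314.7] [660.6 -32.5   0. ]
scene viewer 0.46 [477.  271.9] [705.3 358.5   0. ]
scene glass_center 0.93 [160.1 269.5] [ 420.2 -334.8   83. ]
scene glass_center 0.77 [153.8 250.4] [ 343.2 -322.7   83. ]
scene glass_center 0.58 [122.7 283.2] [ 427.2 -419.5   83. ]
scene spare_center 0.54 [200.1 266.5] [ 424.5 -245.1   60.5]
scene rack 0.68 [183.4 290.7] [ 414.4 -287.8   -0. ]
scene scrap_bin 0.7 [368.9 233.3] [432. 226.   0.]
scene tube_center 0.69 [346.2 292.6] [655.4   3.   45. ]
scene bar_center 0.82 [311.4 303.7] [651.7 -84.6  47.5]
scene bar_center 0.72 [182.4 291.3] [ 473.2 -307.6   47.5]
scene square 0.95 [457.3 231.7] [544.8 438.6   0. ]
scene c_clamp 0.89 [147.2 374.2] [ 624.5 -443.5    0. ]
scene marker_cup 0.57 [478.8 273.7] [713.  357.2   0. ]
scene viewer 0 0.81 [328.2, 299.8] 12624 [[607.0, -268.0, 11.0], [694.0, -77.0, 55.0], [740.0, 170.0, 204.0]]
scene viewer 1 0.7 [313.3, 301.7] 363 [[650.0, -102.0, 29.0], [671.0, -91.0, 59.0], [679.0, -72.0, 74.0]]
scene rack 0 0.73 [179.5, 288.9] 1986 [[380.0, -368.0, 2.0], [448.0, -296.0, 33.0], [466.0, -222
[... 1565 characters left out ...]
563 [[594.0, -246.0, 8.0], [643.0, 42.0, 64.0], [729.0, 180.0, 202.0]]
side rack 0 0.59 [396.6, 243.7] 201 [[413.0, -253.0, 2.0], [440.0, -221.0, 29.0], [464.0, -215.0, 36.0]]
side rack 1 0.37 [286.0, 239.2] 405 [[633.0, -21.0, 25.0], [648.0, 14.0, 59.0], [675.0, 37.0, 66.0]]
side scrap_bin 0 0.8 [278.2, 329.2] 6392 [[343.0, 124.0, -1.0], [443.0, 223.0, 15.0], [518.0, 333.0, 72.0]]
side tube 0 0.57 [289.4, 235.8] 455 [[633.0, -25.0, 23.0], [648.0, 14.0, 56.0], [676.0, 38.0, 66.0]]
side bar 0 0.64 [309.7, 225.4] 164 [[643.0, -98.0, 28.0], [651.0, -79.0, 57.0], [670.0, -67.0, 71.0]]
side spare 0 0.73 [404.0, 230.5] 186 [[415.0, -255.0, 30.0], [430.0, -241.0, 81.0], [444.0, -236.0, 108.0]]
2.05
```

```bash
python3 - <<'E'
from h import *
def L(*n): return np.concatenate([np.load(f"w_{x}.npy") for x in n])
def rect(w,z0,z1,name,crop=None):
    p=w[(w[:,2]>z0)&(w[:,2]<z1)]
    r=cv2.minAreaRect(p[:,:2].astype(np.float32)); print(name,len(p),np.round(r[0],1),np.round(r[1],1),round(r[2],1), "med",np.round(np.median(p,0),1))
for c in ["scene","side"]:
    rect(L(f"{c}_tube_0"),60,72,c+" tube")
    rect(L(f"{c}_bar_0"),66,76,c+" bar")
    rect(L(f"{c}_scrap_bin_0"),62,76,c+" bin")
    w=L(f"{c}_rack_0"); rect(w,31,39,c+" rack")
    w=L(f"{c}_viewer_0"); rect(w,20,30,c+" bed")
    rect(w,195,212,c+" heads")
    p=w[(w[:,2]>20)&(w[:,2]<30)]; 
w=L("scene_glass_0"); rect(w,135,160,"glass hi"); rect(w,60,100,"glass mid"); rect(w,147,162,"glass top")
w=L("scene_spare_0"); w=w[w[:,0]>380]; rect(w,102,115,"spare top");rect(w,60,100,"spare mid")
E
```

```text
scene tube 352 [655.2   6.9] [45.5 62.1] 7.2 med [658.1   6.3  65.6]
scene bar 146 [660.9 -83.9] [29.8 39.1] 59.4 med [663.7 -85.8  70.9]
scene bin 621 [429.7 227.4] [210.5 174. ] 82.7 med [367.5 198.3  70. ]
scene rack 1120 [ 420.7 -292.8] [151.6  87.3] 82.6 med [ 432.6 -297.7   35.3]
scene bed 4927 [615.5  73.3] [254.1 682.8] 25.9 med [691.1 -69.3  25.8]
scene heads 1190 [678.7 -25.8] [102.  417.3] 9.9 med [671.2 120.  202. ]
side tube 192 [656.8   6.5] [43.2 61.7] 9.6 med [656.1   7.3  62.8]
side bar 49 [655.9 -81.4] [26.8 30.3] 47.5 med [657.5 -83.6  68.7]
side bin 903 [431.9 226.9] [206.5 168.8] 82.6 med [437.  228.6  69.3]
side rack 77 [ 442.8 -226.8] [32.2 66.1] 55.8 med [ 446.6 -228.5   33. ]
side bed 2198 [665.8 -33.8] [123.2 430.8] 6.0 med [642.6 -41.8  23. ]
side heads 757 [666.3 -26.1] [100.6 407.4] 6.4 med [646.  140.6 200. ]
glass hi 146 [ 415.5 -337.5] [17.2 44.4] 83.9 med [ 426.7 -339.1  151.3]
glass mid 144 [ 417.8 -338. ] [17.6 37.9] 85.5 med [ 430.7 -341.1   81.6]
glass top 98 [ 413.9 -337.4] [17.1 41.2] 84.0 med [ 419.9 -337.9  153.2]
spare top 96 [ 425.9 -248.4] [17.4 41.1] 84.1 med [ 428.  -248.7  107.6]
spare mid 153 [ 426.3 -248.4] [18.8 41.3] 85.8 med [ 439.  -253.    79.9]
```

```bash
cat > plan.py <<'E'
import json,sys,os
import numpy as np
F='cmd.json'
if not os.path.exists(F): json.dump([200.66,-644.47,256.325,-72.71],open(F,'w'))
def axes(a): a=np.radians(a); return np.array([np.cos(a),np.sin(a)]),np.array([np.sin(a),-np.cos(a)])
def need(x,y,z,a,c=None):
    c=c or json.load(open(F)); X,Y=axes(c[3]); d=np.array([x-c[0],y-c[1]])
    return dict(tx=round(d@X/1e3,4),ty=round(d@Y/1e3,4),tz=round((c[2]-z)/1e3,4),az=round((c[3]-a),2))
def sent(tx=0,ty=0,tz=0,az=0):
    c=json.load(open(F)); X,Y=axes(c[3]); p=np.array(c[:2])+1e3*(tx*X+ty*Y)
    n=[*p,c[2]-tz*1e3,c[3]-az]; json.dump(n,open(F,'w')); print("cmd now",np.round(n,2)); return n
E
python3 - <<'E'
from plan import *
print(need(658,-83,256.3,6))
E
```

```text
{'tx': np.float64(-0.4002), 'ty': np.float64(-0.6035), 'tz': 0.0, 'az': -78.71}
```

step_arm(
  commands=[
    {"tx": -0.012,"ty": -0.018,"tz": 0,"ax": 0,"ay": 0,"az": -3,"hand": 0.085},
    {"tx": -0.036,"ty": -0.054,"tz": 0,"ax": 0,"ay": 0,"az": -8,"hand": 0.085},
    {"tx": -0.062,"ty": -0.093,"tz": 0,"ax": 0,"ay": 0,"az": -13,"hand": 0.085},
    {"tx": -0.088,"ty": -0.132,"tz": 0,"ax": 0,"ay": 0,"az": -18,"hand": 0.085},
    {"tx": -0.114,"ty": -0.171,"tz": 0,"ax": 0,"ay": 0,"az": -23,"hand": 0.085},
    {"tx": -0.14,"ty": -0.21,"tz": 0,"ax": 0,"ay": 0,"az": -28,"hand": 0.085},
    {"tx": -0.166,"ty": -0.249,"tz": 0,"ax": 0,"ay": 0,"az": -33,"hand": 0.085},
    {"tx": -0.192,"ty": -0.288,"tz": 0,"ax": 0,"ay": 0,"az": -38,"hand": 0.085},
    {"tx": -0.218,"ty": -0.327,"tz": 0,"ax": 0,"ay": 0,"az": -43,"hand": 0.085},
    {"tx": -0.24,"ty": -0.36,"tz": 0,"ax": 0,"ay": 0,"az": -48,"hand": 0.085},
  ],
)

```text
time: 3.05
ee_pos: [474.2, -306.3, 256.7]
tool_rot: [0.977, -0.212, 0.0, 0.0]
force: [0.1, -0.4, 0.4]
grip_width: 84.8
```

```bash
python3 - <<'E'
from plan import *
sent(-.24,-.36,0,-48)
from workcell import ctrl
s=ctrl.read_state(); print(s['time'],s['ee_pos'],s['q'],s['force'])
print(need(658,-83,256.3,6))
E
```

```text
cmd now [ 473.06 -308.32  256.32  -24.71]
3.05 [ 474.24524203 -306.2915454   256.66214418] [-7.53248291e-01  4.33446710e-02  1.85169787e+00  2.75843074e-04
  1.24585985e+00 -3.26468885e-01] [ 0.10711226 -0.4449959   0.43789497]
{'tx': np.float64(0.0738), 'ty': np.float64(-0.282), 'tz': 0.0, 'az': -30.71}
```

step_arm(
  commands=[
    {"tx": 0.008,"ty": -0.032,"tz": 0,"az": -4,"hand": 0.085},
    {"tx": 0.018,"ty": -0.07,"tz": 0,"az": -8,"hand": 0.085},
    {"tx": 0.028,"ty": -0.108,"tz": 0,"az": -12,"hand": 0.085},
    {"tx": 0.038,"ty": -0.146,"tz": 0,"az": -16,"hand": 0.085},
    {"tx": 0.048,"ty": -0.184,"tz": 0,"az": -20,"hand": 0.085},
    {"tx": 0.058,"ty": -0.222,"tz": 0,"az": -24,"hand": 0.085},
    {"tx": 0.066,"ty": -0.252,"tz": 0,"az": -27,"hand": 0.085},
    {"tx": 0.071,"ty": -0.272,"tz": 0,"az": -29,"hand": 0.085},
    {"tx": 0.074,"ty": -0.282,"tz": 0,"az": -30.7,"hand": 0.085},
    {"tx": 0.074,"ty": -0.282,"tz": 0,"az": -30.7,"hand": 0.085},
  ],
)

```text
schema error: expected keys tx, ty, tz, ax, ay, az, hand
```

```bash
cat >> h.py <<'E'
from scipy.spatial.transform import Rotation as Ro
def wrist(tag):
    s=ctrl.read_state(); im,d=eyes.capture("wrist"); cv2.imwrite(f"pics/{tag}.png",im[:,:,::-1]); np.save(f"{tag}.npy",d)
    p=eyes.camera_params("wrist"); K=np.array(p["camera_matrix"]); H=np.array(p["hand_eye"])
    T=np.eye(4); T[:3,:3]=Ro.from_quat(s["tool_rot"]).as_matrix(); T[:3,3]=s["ee_pos"]
    M=T@H; v,u=np.mgrid[:480,:640]; x=u-K[0,2]; y=v-K[1,2]; r=np.hypot(x,y); th=r/K[0,0]
    k=np.where(r>0,np.tan(th)/np.maximum(r,1e-9),1/K[0,0])
    P=np.stack([x*k*d,y*k*d,d],-1)
    W=P@M[:3,:3].T+M[:3,3]; W[d<=0]=np.nan
    return s,im,d,W
E
python3 - <<'E'
from plan import *
sent(.074,-.282,0,-30.7)
from h import *
s,im,d,W=wrist("w1"); np.save("W1.npy",W); print(s['time'],s['ee_pos'])
def rect(m,n):
    p=W[m]; r=cv2.minAreaRect(p[:,:2].astype(np.float32)); print(n,len(p),np.round(r[0],1),np.round(r[1],1),round(r[2],1),np.round(np.median(p,0),1))
X,Y,Z=W[...,0],W[...,1],W[...,2]
rect((Z>58)&(Z<72)&(Y>-40)&(Y<60)&(X>610)&(X<710),"tube")
rect((Z>64)&(Z<76)&(Y>-110)&(Y<-55)&(X>610)&(X<710),"bar")
rect((Z>20)&(Z<30)&(Y>-110)&(Y<80)&(X>560)&(X<760),"bed")
E
```

```text
cmd now [658.17 -83.08 256.32   5.99]
3.05 [ 474.24524203 -306.2915454   256.66214418]
tube 0 [0. 0.] [0. 0.] 0.0 [nan nan nan]
bar 0 [0. 0.] [0. 0.] 0.0 [nan nan nan]
bed 0 [0. 0.] [0. 0.] 0.0 [nan nan nan]
  return _methods._mean(a, axis=axis, dtype=dtype,
  ret = um.true_divide(
```

View pics/w1.png

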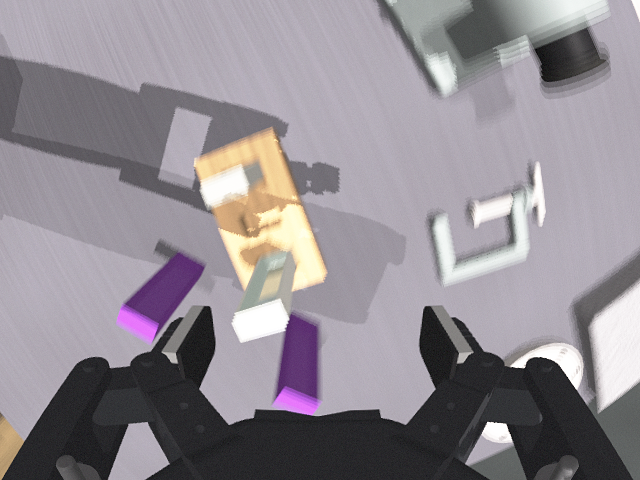

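The move call was refused because rows lacked ax and ay, so the arm didn't move. The picture still shows the rack: the tall glass top is at (262,318), the short one at (225,185), and the purple decoys are at (160,295) and (298,360). I'll use this view to measure the glass and decoys, then resend the move.

step_arm(
  commands=[
    {"tx": 0.008,"ty": -0.032,"tz": 0,"ax": 0,"ay": 0,"az": -4,"hand": 0.085},
    {"tx": 0.018,"ty": -0.07,"tz": 0,"ax": 0,"ay": 0,"az": -8,"hand": 0.085},
    {"tx": 0.028,"ty": -0.108,"tz": 0,"ax": 0,"ay": 0,"az": -12,"hand": 0.085},
    {"tx": 0.038,"ty": -0.146,"tz": 0,"ax": 0,"ay": 0,"az": -16,"hand": 0.085},
    {"tx": 0.048,"ty": -0.184,"tz": 0,"ax": 0,"ay": 0,"az": -20,"hand": 0.085},
    {"tx": 0.058,"ty": -0.222,"tz": 0,"ax": 0,"ay": 0,"az": -24,"hand": 0.085},
    {"tx": 0.066,"ty": -0.252,"tz": 0,"ax": 0,"ay": 0,"az": -27,"hand": 0.085},
    {"tx": 0.071,"ty": -0.272,"tz": 0,"ax": 0,"ay": 0,"az": -29,"hand": 0.085},
    {"tx": 0.074,"ty": -0.282,"tz": 0,"ax": 0,"ay": 0,"az": -30.7,"hand": 0.085},
    {"tx": 0.074,"ty": -0.282,"tz": 0,"ax": 0,"ay": 0,"az": -30.7,"hand": 0.085},
  ],
)

```text
time: 4.1
ee_pos: [658.5, -82.7, 256.1]
tool_rot: [0.999, 0.053, -0.0, 0.0]
force: [0.5, -0.0, 0.6]
grip_width: 84.9
```

```bash
cp W1.npy Wrack.npy; python3 - <<'E'
from h import *
s,im,d,W=wrist("w2"); np.save("W2.npy",W); print(s['time'],s['ee_pos'])
def rect(W,m,n):
    p=W[m]
    if len(p)<5: print(n,len(p)); return
    r=cv2.minAreaRect(p[:,:2].astype(np.float32)); print(n,len(p),np.round(r[0],1),np.round(r[1],1),round(r[2],1),np.round(np.median(p,0),1))
X,Y,Z=W[...,0],W[...,1],W[...,2]
rect(W,(Z>58)&(Z<72)&(Y>-40)&(Y<60)&(X>610)&(X<710),"tube")
rect(W,(Z>64)&(Z<76)&(Y>-110)&(Y<-55)&(X>610)&(X<710),"bar")
rect(W,(Z>20)&(Z<30)&(Y>-110)&(Y<80)&(X>560)&(X<760),"bed")
V=np.load("Wrack.npy"); X,Y,Z=V[...,0],V[...,1],V[...,2]; I=cv2.imread("pics/w1.png").astype(int)
pur=(I[...,0]-I[...,1]>40)&(np.isfinite(X))
n,l,st,c=cv2.connectedComponentsWithStats(pur.astype(np.uint8))
for i in range(1,n):
    if st[i,4]>300: m=l==i; z=np.nanpercentile(Z[m],98); rect(V,m&(Z>z-12),f"decoy zmax {z:.0f}")
rect(V,(Z>30)&(Z<40)&(X>350)&(X<480)&(Y>-380)&(Y<-200),"rack top")
rect(V,(Z>145)&(Z<162)&(X>380)&(X<450)&(Y>-370)&(Y<-300)&~pur,"glass top")
rect(V,(Z>100)&(Z<115)&(X>380)&(X<460)&(Y>-290)&(Y<-220),"spare top")
E
```

```text
4.1 [658.47315486 -82.71758373 256.14777528]
tube 3518 [656.6   7.6] [40.5 59.9] 7.9 [656.7   7.4  64.9]
bar 1296 [661.5 -84.4] [33.1 34.8] 7.0 [661.2 -83.6  70.1]
bed 19833 [665.1 -14.9] [120.4 203.8] 6.4 [671.2 -18.7  24.8]
decoy zmax 140 1040 [ 316.5 -306.1] [19.1 35. ] 34.7 [ 318.8 -305.   139.4]
decoy zmax 140 820 [ 442.  -365.6] [154.4  35.6] 53.9 [ 401.7 -419.2  139.3]
rack top 8604 [ 420.1 -292. ] [151.  81.] 84.3 [ 431.6 -283.    34.8]
glass top 1329 [ 415.7 -336.6] [18.6 34.7] 84.3 [ 417.1 -335.1  152.6]
spare top 1062 [ 424.9 -247.1] [17.5 34.2] 84.2 [ 426.1 -247.1  107.8]
```

View pics/w2.png

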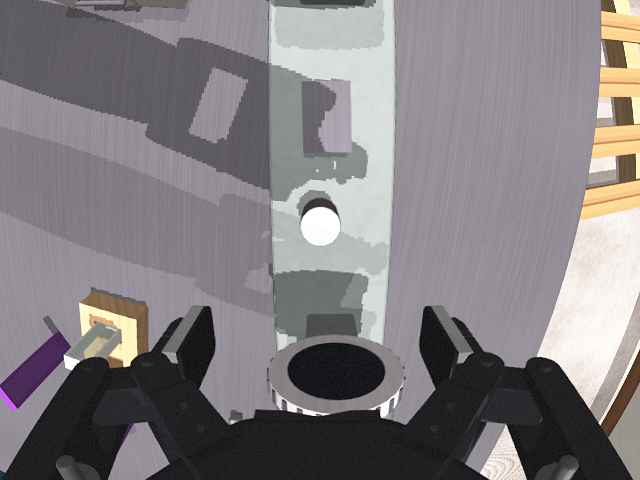

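The wrist view shows the bar at (320,225), the tube at (327,116) and the eyepiece ring at (335,370). The fits are clean: bar at (661,-84), tube at (656.6,7.6) yawed 7.9°, glass at (415.7,-336.6) with its x axis at 84.3°, and viewer yawed 6.4°. Next I'll descend on the bar and grip it.

step_arm(
  commands=[
    {"tx": 0.001,"ty": 0.001,"tz": 0.02,"ax": 0,"ay": 0,"az": 0,"hand": 0.085},
    {"tx": 0.003,"ty": 0.001,"tz": 0.055,"ax": 0,"ay": 0,"az": 0,"hand": 0.085},
    {"tx": 0.003,"ty": 0.001,"tz": 0.095,"ax": 0,"ay": 0,"az": 0,"hand": 0.085},
    {"tx": 0.003,"ty": 0.001,"tz": 0.135,"ax": 0,"ay": 0,"az": 0,"hand": 0.085},
    {"tx": 0.003,"ty": 0.001,"tz": 0.17,"ax": 0,"ay": 0,"az": 0,"hand": 0.085},
    {"tx": 0.003,"ty": 0.001,"tz": 0.19,"ax": 0,"ay": 0,"az": 0,"hand": 0.085},
    {"tx": 0.003,"ty": 0.001,"tz": 0.197,"ax": 0,"ay": 0,"az": 0,"hand": 0.085},
    {"tx": 0.003,"ty": 0.001,"tz": 0.197,"ax": 0,"ay": 0,"az": 0,"hand": 0.03},
    {"tx": 0.003,"ty": 0.001,"tz": 0.197,"ax": 0,"ay": 0,"az": 0,"hand": 0.0},
    {"tx": 0.003,"ty": 0.001,"tz": 0.197,"ax": 0,"ay": 0,"az": 0,"hand": 0.0},
  ],
  newtons=50,
)

```text
time: 5.15
ee_pos: [662.6, -84.5, 61.7]
tool_rot: [0.999, 0.052, 0.002, 0.001]
force: [-0.2, 0.4, -0.4]
grip_width: 43.0
```

```bash
python3 - <<'E'
from plan import *
n=sent(.003,.001,.197,0)
# lift then bin drop for bar: bin-local y=-50
up=[n[0],n[1],200,n[3]]
print("to bin from here:",need(424.5,177,200,-7.3))
E
```

```text
cmd now [661.26 -83.76  59.32   5.99]
to bin from here: {'tx': np.float64(-0.2083), 'ty': np.float64(-0.284), 'tz': -0.1407, 'az': 13.29}
```

step_arm(
  commands=[
    {"tx": 0,"ty": 0,"tz": 0,"ax": 0,"ay": 0,"az": 0,"hand": 0.0},
    {"tx": 0,"ty": 0,"tz": 0,"ax": 0,"ay": 0,"az": 0,"hand": 0.0},
    {"tx": 0,"ty": 0,"tz": 0,"ax": 0,"ay": 0,"az": 0,"hand": 0.0},
    {"tx": 0,"ty": 0,"tz": -0.01,"ax": 0,"ay": 0,"az": 0,"hand": 0.0},
    {"tx": 0,"ty": 0,"tz": -0.035,"ax": 0,"ay": 0,"az": 0,"hand": 0.0},
    {"tx": 0,"ty": 0,"tz": -0.07,"ax": 0,"ay": 0,"az": 0,"hand": 0.0},
    {"tx": 0,"ty": 0,"tz": -0.11,"ax": 0,"ay": 0,"az": 0,"hand": 0.0},
    {"tx": 0,"ty": 0,"tz": -0.145,"ax": 0,"ay": 0,"az": 0,"hand": 0.0},
    {"tx": 0,"ty": 0,"tz": -0.175,"ax": 0,"ay": 0,"az": 0,"hand": 0.0},
    {"tx": 0,"ty": 0,"tz": -0.19,"ax": 0,"ay": 0,"az": 0,"hand": 0.0},
  ],
)

```text
time: 6.15
ee_pos: [661.8, -83.6, 252.4]
tool_rot: [0.999, 0.052, 0.002, 0.0]
force: [0.6, 0.2, -3.1]
grip_width: 33.9
```

```bash
python3 - <<'E'
from plan import *
n=sent(0,0,-.19,0)
from workcell import ctrl
s=ctrl.read_state(); print(s['grip_width'],s['ee_pos'],s['force'])
print("to bin from here:",need(424.5,177,249.3,-7.3))
E
```

```text
cmd now [661.26 -83.76 249.32   5.99]
33.85115677997833 [661.75635196 -83.61483423 252.36682653] [ 0.62234329  0.17744492 -3.10793418]
to bin from here: {'tx': np.float64(-0.2083), 'ty': np.float64(-0.284), 'tz': 0.0, 'az': 13.29}
```

step_arm(
  commands=[
    {"tx": -0.01,"ty": -0.014,"tz": 0,"ax": 0,"ay": 0,"az": 0.6,"hand": 0.0},
    {"tx": -0.032,"ty": -0.044,"tz": 0,"ax": 0,"ay": 0,"az": 2,"hand": 0.0},
    {"tx": -0.058,"ty": -0.079,"tz": 0,"ax": 0,"ay": 0,"az": 4,"hand": 0.0},
    {"tx": -0.084,"ty": -0.115,"tz": 0,"ax": 0,"ay": 0,"az": 5.5,"hand": 0.0},
    {"tx": -0.11,"ty": -0.15,"tz": 0,"ax": 0,"ay": 0,"az": 7,"hand": 0.0},
    {"tx": -0.136,"ty": -0.185,"tz": 0,"ax": 0,"ay": 0,"az": 9,"hand": 0.0},
    {"tx": -0.162,"ty": -0.221,"tz": 0,"ax": 0,"ay": 0,"az": 10.5,"hand": 0.0},
    {"tx": -0.186,"ty": -0.254,"tz": 0,"ax": 0,"ay": 0,"az": 12,"hand": 0.0},
    {"tx": -0.202,"ty": -0.275,"tz": 0,"ax": 0,"ay": 0,"az": 13,"hand": 0.0},
    {"tx": -0.208,"ty": -0.284,"tz": 0,"ax": 0,"ay": 0,"az": 13.3,"hand": 0.0},
  ],
)

```text
time: 7.15
ee_pos: [421.9, 178.4, 247.5]
tool_rot: [0.998, -0.063, -0.002, 0.0]
force: [0.9, -0.2, -4.2]
grip_width: 33.7
```

```bash
python3 - <<'E'
from plan import *
n=sent(-.208,-.284,0,13.3)
from h import *
s,im,d,W=wrist("w3"); print(s['grip_width'],s['ee_pos'],s['force'],s['q'])
X,Y,Z=W[...,0],W[...,1],W[...,2]
m=(Z>62)&(Z<76)&(X>300)&(X<560)&(Y>90)&(Y<370)
p=W[m]; r=cv2.minAreaRect(p[:,:2].astype(np.float32)); print(len(p),r)
E
```

```text
cmd now [424.76 176.99 249.32  -7.31]
33.674810910716545 [421.90291333 178.37954872 247.54262976] [ 0.90293446 -0.15998563 -4.15304287] [ 1.77647872e-01 -2.00583233e-01  2.09684804e+00  5.43610515e-04
  1.24893176e+00  3.02704997e-01]
8347 ((432.22491455078125, 227.30706787109375), (206.42140197753906, 166.58872985839844), 82.68533325195312)
```

View pics/w3.png

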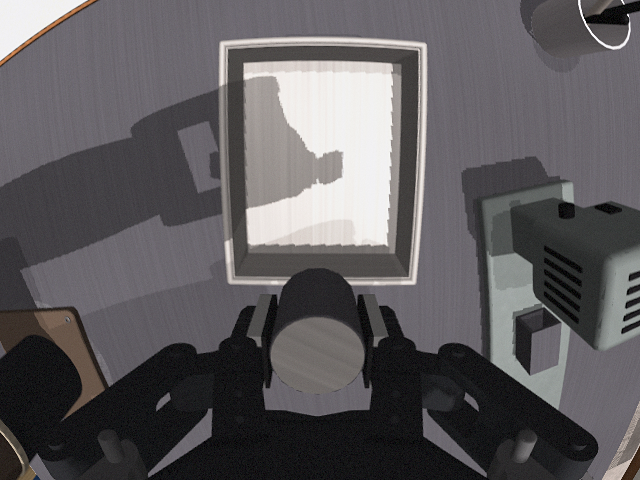

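Bin fit: centre (432,227), long axis at 82.7°, rim at (225-425, 40-283) px. The bar is held at (318,340). Next I'll lower it into the near half of the bin and let go.

step_arm(
  commands=[
    {"tx": 0,"ty": 0,"tz": 0.02,"ax": 0,"ay": 0,"az": 0,"hand": 0.0},
    {"tx": 0,"ty": 0,"tz": 0.06,"ax": 0,"ay": 0,"az": 0,"hand": 0.0},
    {"tx": 0,"ty": 0,"tz": 0.1,"ax": 0,"ay": 0,"az": 0,"hand": 0.0},
    {"tx": 0,"ty": 0,"tz": 0.14,"ax": 0,"ay": 0,"az": 0,"hand": 0.0},
    {"tx": 0,"ty": 0,"tz": 0.175,"ax": 0,"ay": 0,"az": 0,"hand": 0.0},
    {"tx": 0,"ty": 0,"tz": 0.195,"ax": 0,"ay": 0,"az": 0,"hand": 0.0},
    {"tx": 0,"ty": 0,"tz": 0.203,"ax": 0,"ay": 0,"az": 0,"hand": 0.0},
    {"tx": 0,"ty": 0,"tz": 0.203,"ax": 0,"ay": 0,"az": 0,"hand": 0.0},
    {"tx": 0,"ty": 0,"tz": 0.203,"ax": 0,"ay": 0,"az": 0,"hand": 0.06},
    {"tx": 0,"ty": 0,"tz": 0.203,"ax": 0,"ay": 0,"az": 0,"hand": 0.06},
  ],
)

```text
time: 8.2
ee_pos: [427.1, 177.2, 48.6]
tool_rot: [0.998, -0.064, 0.003, -0.001]
force: [-0.4, 0.9, 0.2]
grip_width: 59.5
```

step_arm(
  commands=[
    {"tx": 0,"ty": 0,"tz": 0,"ax": 0,"ay": 0,"az": 0,"hand": 0.06},
    {"tx": 0,"ty": 0,"tz": 0,"ax": 0,"ay": 0,"az": 0,"hand": 0.06},
    {"tx": 0,"ty": 0,"tz": -0.01,"ax": 0,"ay": 0,"az": 0,"hand": 0.06},
    {"tx": 0,"ty": 0,"tz": -0.04,"ax": 0,"ay": 0,"az": 0,"hand": 0.06},
    {"tx": 0,"ty": 0,"tz": -0.08,"ax": 0,"ay": 0,"az": 0,"hand": 0.06},
    {"tx": 0,"ty": 0,"tz": -0.12,"ax": 0,"ay": 0,"az": 0,"hand": 0.085},
    {"tx": 0,"ty": 0,"tz": -0.16,"ax": 0,"ay": 0,"az": 0,"hand": 0.085},
    {"tx": 0,"ty": 0,"tz": -0.19,"ax": 0,"ay": 0,"az": 0,"hand": 0.085},
    {"tx": 0,"ty": 0,"tz": -0.203,"ax": 0,"ay": 0,"az": 0,"hand": 0.085},
    {"tx": 0,"ty": 0,"tz": -0.203,"ax": 0,"ay": 0,"az": 0,"hand": 0.085},
  ],
)

```text
time: 9.2
ee_pos: [425.7, 177.2, 251.9]
tool_rot: [0.998, -0.064, 0.003, -0.001]
force: [-0.0, 0.8, -0.1]
grip_width: 85.4
```

```bash
python3 - <<'E'
from plan import *
from h import *
s=ctrl.read_state(); print(s['grip_width'],s['ee_pos'],s['force'],s['time'])
im,d=eyes.capture("side"); cv2.imwrite("pics/side1.png",im[:,:,::-1])
print(need(656.6,7.6,249.3,-165))
E
```

```text
85.36622264936317 [425.67461106 177.23044945 251.86716601] [-0.02619072  0.84613473 -0.05831966] 9.2
{'tx': np.float64(0.2515), 'ty': np.float64(0.1385), 'tz': 0.0, 'az': 157.69}
```

View pics/side1.png

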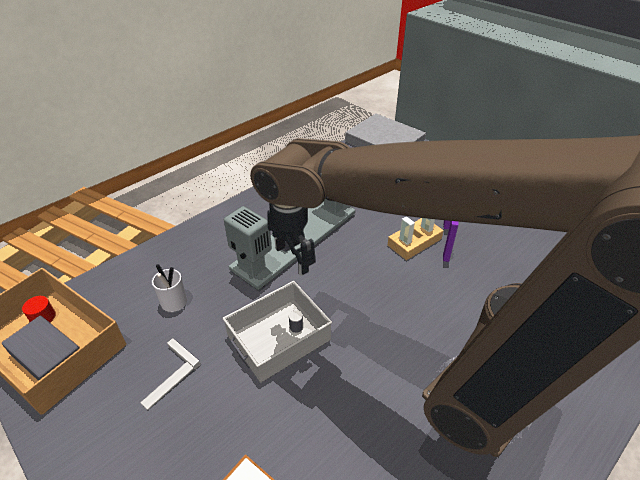

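The side view shows the bar standing in the bin at (296,322), released. Next is the tube. I'll turn the wrist half round so the camera side faces away from the lamp.

step_arm(
  commands=[
    {"tx": 0.005,"ty": 0.003,"tz": 0,"ax": 0,"ay": 0,"az": 4,"hand": 0.085},
    {"tx": 0.015,"ty": 0.01,"tz": -0.003,"ax": 0,"ay": 0,"az": 12,"hand": 0.085},
    {"tx": 0.03,"ty": 0.02,"tz": -0.006,"ax": 0,"ay": 0,"az": 20,"hand": 0.085},
    {"tx": 0.045,"ty": 0.028,"tz": -0.01,"ax": 0,"ay": 0,"az": 28,"hand": 0.085},
    {"tx": 0.06,"ty": 0.036,"tz": -0.01,"ax": 0,"ay": 0,"az": 36,"hand": 0.085},
    {"tx": 0.075,"ty": 0.044,"tz": -0.01,"ax": 0,"ay": 0,"az": 44,"hand": 0.085},
    {"tx": 0.09,"ty": 0.052,"tz": -0.01,"ax": 0,"ay": 0,"az": 52,"hand": 0.085},
    {"tx": 0.105,"ty": 0.06,"tz": -0.01,"ax": 0,"ay": 0,"az": 60,"hand": 0.085},
    {"tx": 0.12,"ty": 0.068,"tz": -0.01,"ax": 0,"ay": 0,"az": 68,"hand": 0.085},
    {"tx": 0.13,"ty": 0.074,"tz": -0.01,"ax": 0,"ay": 0,"az": 76,"hand": 0.085},
  ],
)

```text
time: 10.25
ee_pos: [543.7, 86.4, 255.7]
tool_rot: [0.745, -0.667, -0.002, 0.002]
force: [-0.8, 0.5, 0.1]
grip_width: 85.2
```

```bash
python3 - <<'E'
from plan import *
sent(0,0,.203,0); sent(0,0,-.203,0)
sent(.13,.074,-.01,76)
print(need(656.6,7.6,249.3,-165))
E
```

```text
cmd now [424.76 176.99  46.32  -7.31]
cmd now [424.76 176.99 249.32  -7.31]
cmd now [544.28  87.05 259.32 -83.31]
{'tx': np.float64(0.092), 'ty': np.float64(-0.1023), 'tz': 0.01, 'az': 81.69}
```

step_arm(
  commands=[
    {"tx": 0.009,"ty": -0.01,"tz": 0,"ax": 0,"ay": 0,"az": 8.2,"hand": 0.085},
    {"tx": 0.018,"ty": -0.02,"tz": 0,"ax": 0,"ay": 0,"az": 16.4,"hand": 0.085},
    {"tx": 0.028,"ty": -0.031,"tz": 0,"ax": 0,"ay": 0,"az": 24.6,"hand": 0.085},
    {"tx": 0.038,"ty": -0.042,"tz": 0,"ax": 0,"ay": 0,"az": 32.8,"hand": 0.085},
    {"tx": 0.048,"ty": -0.053,"tz": 0,"ax": 0,"ay": 0,"az": 41,"hand": 0.085},
    {"tx": 0.058,"ty": -0.064,"tz": 0,"ax": 0,"ay": 0,"az": 49.2,"hand": 0.085},
    {"tx": 0.068,"ty": -0.075,"tz": 0,"ax": 0,"ay": 0,"az": 57.4,"hand": 0.085},
    {"tx": 0.078,"ty": -0.086,"tz": 0,"ax": 0,"ay": 0,"az": 65.6,"hand": 0.085},
    {"tx": 0.087,"ty": -0.096,"tz": 0.005,"ax": 0,"ay": 0,"az": 73.8,"hand": 0.085},
    {"tx": 0.092,"ty": -0.102,"tz": 0.01,"ax": 0,"ay": 0,"az": 81.7,"hand": 0.085},
  ],
)

```text
time: 11.25
ee_pos: [655.7, 7.0, 245.4]
tool_rot: [-0.127, 0.992, 0.001, -0.003]
force: [0.1, -0.4, 0.1]
grip_width: 85.0
```

```bash
python3 - <<'E'
from plan import *
sent(.092,-.102,.01,81.7)
from h import *
s,im,d,W=wrist("w4"); print(s['ee_pos'],s['q'],s['tool_rot'])
X,Y,Z=W[...,0],W[...,1],W[...,2]
p=W[(Z>58)&(Z<72)&(Y>-40)&(Y<60)&(X>610)&(X<710)]; print(len(p),cv2.minAreaRect(p[:,:2].astype(np.float32)))
print(need(656.6,7.6,249.3-190,-165))
E
```

```text
cmd now [ 656.31    7.56  249.32 -165.01]
[655.70895122   6.98810914 245.37710289] [-1.43786697e-01  2.55689035e-01  1.63432580e+00 -1.23364084e-04
  1.25698180e+00  2.74259870e+00] [-1.27276199e-01  9.91863632e-01  6.67851476e-04 -2.61880320e-03]
3419 ((656.5723876953125, 7.350742340087891), (40.74736404418945, 60.79838562011719), 7.432478904724121)
{'tx': np.float64(-0.0003), 'ty': np.float64(-0.0), 'tz': 0.19, 'az': -0.01}
```

View pics/w4.png

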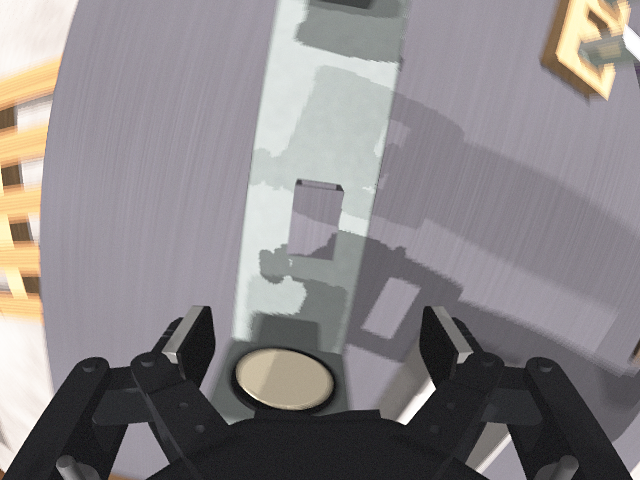

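The tube top is at (317,220), centred between the open fingers, and the lamp is at (285,380). Next I'll descend and grip.

step_arm(
  commands=[
    {"tx": 0,"ty": 0,"tz": 0.02,"ax": 0,"ay": 0,"az": 0,"hand": 0.085},
    {"tx": 0,"ty": 0,"tz": 0.06,"ax": 0,"ay": 0,"az": 0,"hand": 0.085},
    {"tx": 0,"ty": 0,"tz": 0.1,"ax": 0,"ay": 0,"az": 0,"hand": 0.085},
    {"tx": 0,"ty": 0,"tz": 0.14,"ax": 0,"ay": 0,"az": 0,"hand": 0.085},
    {"tx": 0,"ty": 0,"tz": 0.175,"ax": 0,"ay": 0,"az": 0,"hand": 0.085},
    {"tx": 0,"ty": 0,"tz": 0.19,"ax": 0,"ay": 0,"az": 0,"hand": 0.07},
    {"tx": 0,"ty": 0,"tz": 0.192,"ax": 0,"ay": 0,"az": 0,"hand": 0.0},
    {"tx": 0,"ty": 0,"tz": 0.192,"ax": 0,"ay": 0,"az": 0,"hand": 0.0},
    {"tx": 0,"ty": 0,"tz": 0.192,"ax": 0,"ay": 0,"az": 0,"hand": 0.0},
    {"tx": 0,"ty": 0,"tz": 0.192,"ax": 0,"ay": 0,"az": 0,"hand": 0.0},
  ],
  newtons=60,
)

```text
time: 12.3
ee_pos: [656.9, 7.5, 58.7]
tool_rot: [-0.131, 0.991, -0.0, 0.001]
force: [-0.6, -0.1, -3.0]
grip_width: 40.8
```

step_arm(
  commands=[
    {"tx": 0,"ty": 0,"tz": 0,"ax": 0,"ay": 0,"az": 0,"hand": 0.0},
    {"tx": 0,"ty": 0,"tz": 0,"ax": 0,"ay": 0,"az": 0,"hand": 0.0},
    {"tx": 0,"ty": 0,"tz": 0,"ax": 0,"ay": 0,"az": 0,"hand": 0.0},
    {"tx": 0,"ty": 0,"tz": -0.01,"ax": 0,"ay": 0,"az": 0,"hand": 0.0},
    {"tx": 0,"ty": 0,"tz": -0.035,"ax": 0,"ay": 0,"az": 0,"hand": 0.0},
    {"tx": 0,"ty": 0,"tz": -0.07,"ax": 0,"ay": 0,"az": 0,"hand": 0.0},
    {"tx": 0,"ty": 0,"tz": -0.11,"ax": 0,"ay": 0,"az": 0,"hand": 0.0},
    {"tx": 0,"ty": 0,"tz": -0.15,"ax": 0,"ay": 0,"az": 0,"hand": 0.0},
    {"tx": 0,"ty": 0,"tz": -0.18,"ax": 0,"ay": 0,"az": 0,"hand": 0.0},
    {"tx": 0,"ty": 0,"tz": -0.2,"ax": 0,"ay": 0,"az": 0,"hand": 0.0},
  ],
)

```text
time: 13.3
ee_pos: [657.1, 7.5, 261.7]
tool_rot: [-0.13, 0.991, -0.001, 0.003]
force: [-0.4, 0.3, -4.4]
grip_width: 41.0
```

```bash
python3 - <<'E'
from plan import *
sent(0,0,-.008,0)
from workcell import ctrl
s=ctrl.read_state(); print(s['ee_pos'],s['force'],s['grip_width'],s['time'])
c=np.array([432.2,227.3])+30*np.array([np.cos(np.radians(82.7)),np.sin(np.radians(82.7))]); print(c)
print(need(c[0],c[1],257.3,-97.3))
E
```

```text
cmd now [ 656.31    7.56  257.32 -165.01]
[657.12198982   7.484704   261.74565283] [-0.44364453  0.25846636 -4.4346457 ] 40.96432024052248 13.3
[436.01193826 257.05683328]
{'tx': np.float64(0.1483), 'ty': np.float64(0.298), 'tz': 0.0, 'az': -67.71}
```

step_arm(
  commands=[
    {"tx": 0.006,"ty": 0.012,"tz": 0,"ax": 0,"ay": 0,"az": -3,"hand": 0.0},
    {"tx": 0.02,"ty": 0.04,"tz": 0,"ax": 0,"ay": 0,"az": -9,"hand": 0.0},
    {"tx": 0.037,"ty": 0.075,"tz": 0,"ax": 0,"ay": 0,"az": -17,"hand": 0.0},
    {"tx": 0.055,"ty": 0.11,"tz": 0,"ax": 0,"ay": 0,"az": -25,"hand": 0.0},
    {"tx": 0.073,"ty": 0.147,"tz": 0,"ax": 0,"ay": 0,"az": -33,"hand": 0.0},
    {"tx": 0.091,"ty": 0.184,"tz": 0,"ax": 0,"ay": 0,"az": -41,"hand": 0.0},
    {"tx": 0.109,"ty": 0.22,"tz": 0,"ax": 0,"ay": 0,"az": -49,"hand": 0.0},
    {"tx": 0.126,"ty": 0.254,"tz": 0,"ax": 0,"ay": 0,"az": -57,"hand": 0.0},
    {"tx": 0.14,"ty": 0.282,"tz": 0,"ax": 0,"ay": 0,"az": -64,"hand": 0.0},
    {"tx": 0.148,"ty": 0.298,"tz": 0,"ax": 0,"ay": 0,"az": -67.7,"hand": 0.0},
  ],
)

```text
time: 14.3
ee_pos: [434.2, 258.6, 257.8]
tool_rot: [-0.663, 0.749, 0.0, 0.0]
force: [0.5, -0.0, -3.4]
grip_width: 41.1
```

```bash
python3 - <<'E'
from plan import *
sent(.148,.298,0,-67.7)
from h import *
s,im,d,W=wrist("w5"); print(s['ee_pos'],s['q'],s['grip_width'],s['force'])
E
```

```text
cmd now [436.27 257.14 257.32 -97.31]
[434.16082764 258.64129348 257.80233082] [ 3.35955700e-01 -9.49966099e-02  1.98496754e+00  7.12052933e-04
  1.25137896e+00  2.02842900e+00] 41.063516371504626 [ 0.53257514 -0.0197841  -3.37492292]
```

View pics/w5.png

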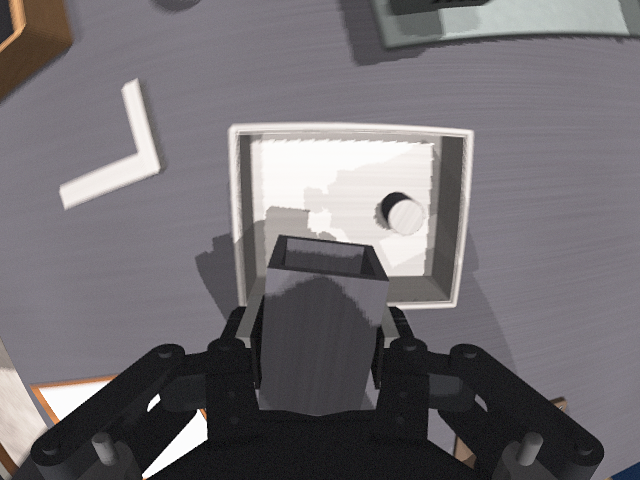

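The tube is held over the bin's far half, with the bar inside at (402,212). Next I'll lower it and release.

step_arm(
  commands=[
    {"tx": 0,"ty": 0,"tz": 0.02,"ax": 0,"ay": 0,"az": 0,"hand": 0.0},
    {"tx": 0,"ty": 0,"tz": 0.06,"ax": 0,"ay": 0,"az": 0,"hand": 0.0},
    {"tx": 0,"ty": 0,"tz": 0.1,"ax": 0,"ay": 0,"az": 0,"hand": 0.0},
    {"tx": 0,"ty": 0,"tz": 0.14,"ax": 0,"ay": 0,"az": 0,"hand": 0.0},
    {"tx": 0,"ty": 0,"tz": 0.175,"ax": 0,"ay": 0,"az": 0,"hand": 0.0},
    {"tx": 0,"ty": 0,"tz": 0.2,"ax": 0,"ay": 0,"az": 0,"hand": 0.0},
    {"tx": 0,"ty": 0,"tz": 0.21,"ax": 0,"ay": 0,"az": 0,"hand": 0.0},
    {"tx": 0,"ty": 0,"tz": 0.21,"ax": 0,"ay": 0,"az": 0,"hand": 0.0},
    {"tx": 0,"ty": 0,"tz": 0.21,"ax": 0,"ay": 0,"az": 0,"hand": 0.06},
    {"tx": 0,"ty": 0,"tz": 0.21,"ax": 0,"ay": 0,"az": 0,"hand": 0.06},
  ],
)

```text
time: 15.35
ee_pos: [438.7, 258.0, 50.3]
tool_rot: [-0.661, 0.751, -0.001, 0.003]
force: [-0.3, -0.3, 0.5]
grip_width: 60.3
```

step_arm(
  commands=[
    {"tx": 0,"ty": 0,"tz": 0,"ax": 0,"ay": 0,"az": 0,"hand": 0.06},
    {"tx": 0,"ty": 0,"tz": 0,"ax": 0,"ay": 0,"az": 0,"hand": 0.06},
    {"tx": 0,"ty": 0,"tz": -0.01,"ax": 0,"ay": 0,"az": 0,"hand": 0.06},
    {"tx": 0,"ty": 0,"tz": -0.04,"ax": 0,"ay": 0,"az": 0,"hand": 0.06},
    {"tx": 0,"ty": 0,"tz": -0.08,"ax": 0,"ay": 0,"az": 0,"hand": 0.06},
    {"tx": 0,"ty": 0,"tz": -0.12,"ax": 0,"ay": 0,"az": 0,"hand": 0.06},
    {"tx": 0,"ty": 0,"tz": -0.16,"ax": 0,"ay": 0,"az": 0,"hand": 0.06},
    {"tx": 0,"ty": 0,"tz": -0.19,"ax": 0,"ay": 0,"az": 0,"hand": 0.06},
    {"tx": 0,"ty": 0,"tz": -0.21,"ax": 0,"ay": 0,"az": 0,"hand": 0.06},
    {"tx": 0,"ty": 0,"tz": -0.21,"ax": 0,"ay": 0,"az": 0,"hand": 0.06},
  ],
)

```text
time: 16.35
ee_pos: [438.0, 257.8, 262.4]
tool_rot: [-0.661, 0.751, -0.002, 0.004]
force: [-0.4, 0.2, 0.6]
grip_width: 59.6
```

```bash
python3 - <<'E'
from plan import *
from h import *
s,im,d,W=wrist("w6"); np.save("W6.npy",W); print(s['ee_pos'],s['q'],s['grip_width'],s['force'],s['time'])
E
```

```text
[437.95350702 257.82777424 262.35876606] [ 3.32209340e-01 -9.66987132e-02  1.97808318e+00 -3.49087832e-09
  1.25105790e+00  2.03037079e+00] 59.57556687749897 [-0.41916656  0.18946081  0.55451436] 16.35
```

View pics/w6.png

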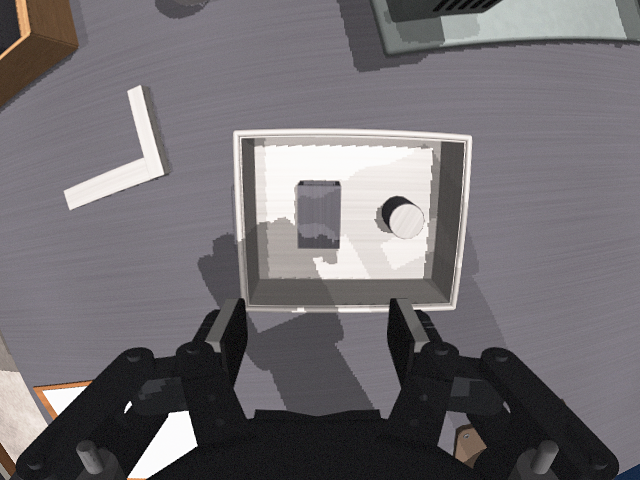

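The tube is at (320,214) and the bar at (402,215), both lying in the bin and released. Next I'll move over the rack in two steps.

```bash
python3 - <<'E'
from plan import *
print(need(520,0,257.3,-55))
c=json.load(open(F)); X,Y=axes(c[3]);
E
```

```text
{'tx': np.float64(0.2444), 'ty': np.float64(-0.1158), 'tz': 0.0, 'az': -42.31}
```

step_arm(
  commands=[
    {"tx": 0.012,"ty": -0.006,"tz": 0,"ax": 0,"ay": 0,"az": -2,"hand": 0.07},
    {"tx": 0.034,"ty": -0.016,"tz": 0,"ax": 0,"ay": 0,"az": -6,"hand": 0.085},
    {"tx": 0.06,"ty": -0.028,"tz": 0,"ax": 0,"ay": 0,"az": -10,"hand": 0.085},
    {"tx": 0.086,"ty": -0.041,"tz": 0,"ax": 0,"ay": 0,"az": -14,"hand": 0.085},
    {"tx": 0.112,"ty": -0.053,"tz": 0,"ax": 0,"ay": 0,"az": -18,"hand": 0.085},
    {"tx": 0.138,"ty": -0.066,"tz": 0,"ax": 0,"ay": 0,"az": -23,"hand": 0.085},
    {"tx": 0.166,"ty": -0.079,"tz": 0,"ax": 0,"ay": 0,"az": -28,"hand": 0.085},
    {"tx": 0.194,"ty": -0.092,"tz": 0,"ax": 0,"ay": 0,"az": -33,"hand": 0.085},
    {"tx": 0.22,"ty": -0.104,"tz": 0,"ax": 0,"ay": 0,"az": -38,"hand": 0.085},
    {"tx": 0.244,"ty": -0.116,"tz": 0,"ax": 0,"ay": 0,"az": -42.3,"hand": 0.085},
  ],
)

```text
time: 17.4
ee_pos: [519.4, -0.8, 255.0]
tool_rot: [0.888, -0.461, -0.002, 0.001]
force: [0.2, -0.3, -0.6]
grip_width: 85.0
```

```bash
python3 - <<'E'
from plan import *
sent(.244,-.116,0,-42.3)
print(need(415.7,-336.7,257.3,-5.7))
E
```

```text
cmd now [ 5.2028e+02  3.6000e-01  2.5732e+02 -5.5010e+01]
{'tx': np.float64(0.2162), 'ty': np.float64(0.279), 'tz': 0.0, 'az': -49.31}
```

step_arm(
  commands=[
    {"tx": 0.018,"ty": 0.024,"tz": 0,"ax": 0,"ay": 0,"az": -4,"hand": 0.085},
    {"tx": 0.044,"ty": 0.057,"tz": 0,"ax": 0,"ay": 0,"az": -10,"hand": 0.085},
    {"tx": 0.07,"ty": 0.09,"tz": 0,"ax": 0,"ay": 0,"az": -16,"hand": 0.085},
    {"tx": 0.096,"ty": 0.124,"tz": 0,"ax": 0,"ay": 0,"az": -22,"hand": 0.085},
    {"tx": 0.122,"ty": 0.158,"tz": 0,"ax": 0,"ay": 0,"az": -28,"hand": 0.085},
    {"tx": 0.148,"ty": 0.191,"tz": 0,"ax": 0,"ay": 0,"az": -34,"hand": 0.085},
    {"tx": 0.174,"ty": 0.225,"tz": 0,"ax": 0,"ay": 0,"az": -40,"hand": 0.085},
    {"tx": 0.196,"ty": 0.253,"tz": 0,"ax": 0,"ay": 0,"az": -45,"hand": 0.085},
    {"tx": 0.21,"ty": 0.271,"tz": 0,"ax": 0,"ay": 0,"az": -48,"hand": 0.085},
    {"tx": 0.216,"ty": 0.279,"tz": 0,"ax": 0,"ay": 0,"az": -49.3,"hand": 0.085},
  ],
)

```text
time: 18.4
ee_pos: [413.9, -338.0, 254.9]
tool_rot: [0.999, -0.05, -0.001, -0.001]
force: [-0.4, 0.0, 0.1]
grip_width: 84.7
```

```bash
python3 - <<'E'
from plan import *
sent(.216,.279,0,-49.3)
from h import *
s,im,d,W=wrist("w7"); np.save("W7.npy",W); print(s['ee_pos'],s['q'],s['grip_width'],s['force'],s['time'])
X,Y,Z=W[...,0],W[...,1],W[...,2]
I=im.astype(int); pur=(I[...,2]-I[...,1]>40)
def rect(m,n):
    p=W[m]
    if len(p)<5: print(n,len(p)); return
    r=cv2.minAreaRect(p[:,:2].astype(np.float32)); print(n,len(p),np.round(r[0],1),np.round(r[1],1),round(r[2],1),np.round(np.median(p,0),1))
rect((Z>30)&(Z<40)&(X>350)&(X<490)&(Y>-390)&(Y<-200)&~pur,"rack top")
rect((Z>145)&(Z<162)&(X>380)&(X<450)&(Y>-370)&(Y<-300)&~pur,"glass top")
rect((Z>100)&(Z<115)&(X>380)&(X<460)&(Y>-290)&(Y<-220)&~pur,"spare top")
rect((Z>130)&(Z<145)&pur,"decoys")
E
```

```text
cmd now [ 415.57 -336.59  257.32   -5.71]
[ 413.89680631 -337.95266987  254.87642312] [-8.74526620e-01 -2.18846203e-02  1.92084228e+00 -4.28904830e-04
  1.24650557e+00 -7.73441943e-01] 84.73589998327861 [-0.40276948  0.03116531  0.07944493] 18.4
rack top 9938 [ 420.2 -292.1] [150.8  80.9] 84.2 [ 421.1 -282.6   34.8]
glass top 1619 [ 415.6 -336.8] [18. 34.] 83.9 [ 415.7 -335.8  152.7]
spare top 1136 [ 424.6 -247.6] [17.  33.7] 84.0 [ 424.6 -247.2  107.8]
decoys 2452 [ 358. -365.] [ 18.6 178. ] 35.4 [ 328.2 -317.9  139.5]
```

View pics/w7.png

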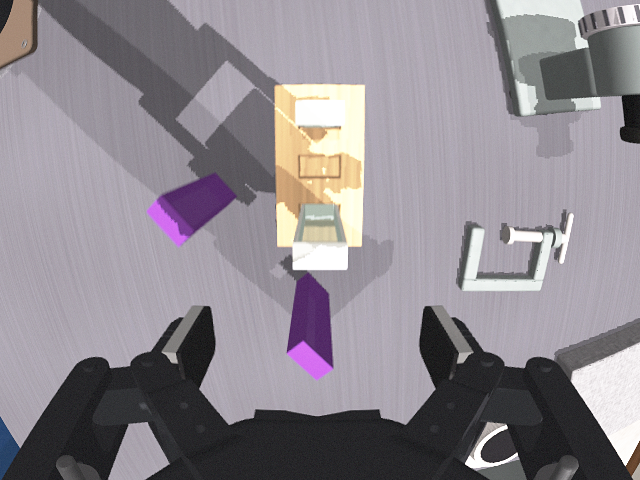

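The tall glass top is at (320,258) and the short one at (320,112). The decoys are at (190,210) and (310,330), both clear of the finger paths. Next I'll descend slowly and re-read the pose before closing.

step_arm(
  commands=[
    {"tx": 0,"ty": 0,"tz": 0,"ax": 0,"ay": 0,"az": 0.3,"hand": 0.085},
    {"tx": 0,"ty": 0,"tz": 0.01,"ax": 0,"ay": 0,"az": 0.3,"hand": 0.085},
    {"tx": 0,"ty": 0,"tz": 0.03,"ax": 0,"ay": 0,"az": 0.3,"hand": 0.085},
    {"tx": 0,"ty": 0,"tz": 0.05,"ax": 0,"ay": 0,"az": 0.3,"hand": 0.085},
    {"tx": 0,"ty": 0,"tz": 0.07,"ax": 0,"ay": 0,"az": 0.3,"hand": 0.085},
    {"tx": 0,"ty": 0,"tz": 0.09,"ax": 0,"ay": 0,"az": 0.3,"hand": 0.085},
    {"tx": 0,"ty": 0,"tz": 0.107,"ax": 0,"ay": 0,"az": 0.3,"hand": 0.085},
    {"tx": 0,"ty": 0,"tz": 0.117,"ax": 0,"ay": 0,"az": 0.3,"hand": 0.085},
    {"tx": 0,"ty": 0,"tz": 0.121,"ax": 0,"ay": 0,"az": 0.3,"hand": 0.085},
    {"tx": 0,"ty": 0,"tz": 0.121,"ax": 0,"ay": 0,"az": 0.3,"hand": 0.085},
  ],
)

```text
time: 19.45
ee_pos: [415.5, -335.9, 135.7]
tool_rot: [0.999, -0.052, -0.0, -0.0]
force: [-1.1, -0.9, 0.6]
grip_width: 85.0
```

```bash
python3 - <<'E'
from plan import *
n=sent(0,0,.121,.3)
from h import *
s,im,d,W=wrist("w8"); print(s['ee_pos'],s['time'],s['force'])
R=Ro.from_quat(s['tool_rot']).as_matrix(); print(np.round(R,3).tolist())
print("glass in tool:",(R.T@(np.array([415.65,-336.75,130])-s['ee_pos'])).round(1))
E
```

```text
cmd now [ 415.57 -336.59  136.32   -6.01]
[ 415.5353824  -335.93276013  135.74454699] 19.45 [-1.08249061 -0.8752139   0.61548342]
[[0.995, -0.104, -0.001], [-0.104, -0.995, 0.001], [-0.001, -0.001, -1.0]]
glass in tool: [0.2 0.8 5.7]
```

View pics/w8.png

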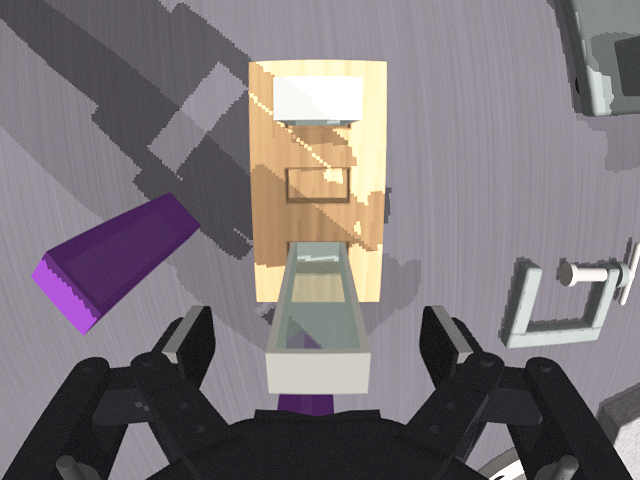

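The glass is centred between the pads (columns 268-370, jaw centre about 318), with the pads facing its frosted narrow faces. Closing.

step_arm(
  commands=[
    {"tx": 0,"ty": 0,"tz": 0,"ax": 0,"ay": 0,"az": 0,"hand": 0.05},
    {"tx": 0,"ty": 0,"tz": 0,"ax": 0,"ay": 0,"az": 0,"hand": 0.045},
    {"tx": 0,"ty": 0,"tz": 0,"ax": 0,"ay": 0,"az": 0,"hand": 0.04},
    {"tx": 0,"ty": 0,"tz": 0,"ax": 0,"ay": 0,"az": 0,"hand": 0.036},
    {"tx": 0,"ty": 0,"tz": 0,"ax": 0,"ay": 0,"az": 0,"hand": 0.03},
    {"tx": 0,"ty": 0,"tz": 0,"ax": 0,"ay": 0,"az": 0,"hand": 0.0},
    {"tx": 0,"ty": 0,"tz": 0,"ax": 0,"ay": 0,"az": 0,"hand": 0.0},
    {"tx": 0,"ty": 0,"tz": 0,"ax": 0,"ay": 0,"az": 0,"hand": 0.0},
    {"tx": 0,"ty": 0,"tz": 0,"ax": 0,"ay": 0,"az": 0,"hand": 0.0},
    {"tx": 0,"ty": 0,"tz": 0,"ax": 0,"ay": 0,"az": 0,"hand": 0.0},
  ],
  newtons=50,
)

```text
time: 20.5
ee_pos: [415.8, -336.9, 136.8]
tool_rot: [0.999, -0.052, 0.0, 0.0]
force: [-0.7, -0.3, 4.6]
grip_width: 33.6
```

```bash
python3 - <<'E'
from plan import *
from h import *
s,im,d,W=wrist("w9"); print(s['ee_pos'],s['time'],s['force'],s['grip_width'])
E
```

```text
[ 415.77487967 -336.87707003  136.79296187] 20.5 [-0.74660535 -0.33362823  4.55255786] 33.603875285729124
```

View pics/w9.png

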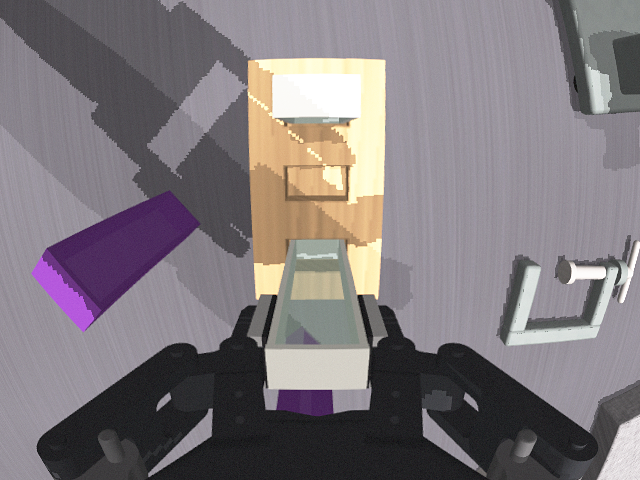

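The glass is gripped at 33.6 mm width, with the pads flat on its narrow faces (edges at columns 266 and 370). Next I'll lift it slowly out of the pocket, then higher to clear the short glass.

step_arm(
  commands=[
    {"tx": 0,"ty": 0,"tz": -0.003,"ax": 0,"ay": 0,"az": 0,"hand": 0.0},
    {"tx": 0,"ty": 0,"tz": -0.009,"ax": 0,"ay": 0,"az": 0,"hand": 0.0},
    {"tx": 0,"ty": 0,"tz": -0.018,"ax": 0,"ay": 0,"az": 0,"hand": 0.0},
    {"tx": 0,"ty": 0,"tz": -0.03,"ax": 0,"ay": 0,"az": 0,"hand": 0.0},
    {"tx": 0,"ty": 0,"tz": -0.045,"ax": 0,"ay": 0,"az": 0,"hand": 0.0},
    {"tx": 0,"ty": 0,"tz": -0.065,"ax": 0,"ay": 0,"az": 0,"hand": 0.0},
    {"tx": 0,"ty": 0,"tz": -0.09,"ax": 0,"ay": 0,"az": 0,"hand": 0.0},
    {"tx": 0,"ty": 0,"tz": -0.115,"ax": 0,"ay": 0,"az": 0,"hand": 0.0},
    {"tx": 0,"ty": 0,"tz": -0.132,"ax": 0,"ay": 0,"az": 0,"hand": 0.0},
    {"tx": 0,"ty": 0,"tz": -0.14,"ax": 0,"ay": 0,"az": 0,"hand": 0.0},
  ],
)

```text
time: 21.55
ee_pos: [416.2, -337.3, 280.1]
tool_rot: [0.999, -0.052, 0.002, 0.002]
force: [0.3, -0.2, -1.3]
grip_width: 33.3
```

```bash
python3 - <<'E'
from plan import *
sent(0,0,-.14,0)
from h import *
s,im,d,W=wrist("w10"); print(s['ee_pos'],s['time'],s['force'],s['grip_width'])
print(need(520,-50,240,6.4))
E
```

```text
cmd now [ 415.57 -336.59  276.32   -6.01]
[ 416.23559922 -337.31740846  280.13180352] 21.55 [ 0.28256968 -0.15620068 -1.3485191 ] 33.27239502761744
{'tx': np.float64(0.0739), 'ty': np.float64(-0.2959), 'tz': 0.0363, 'az': -12.41}
```

View pics/w10.png

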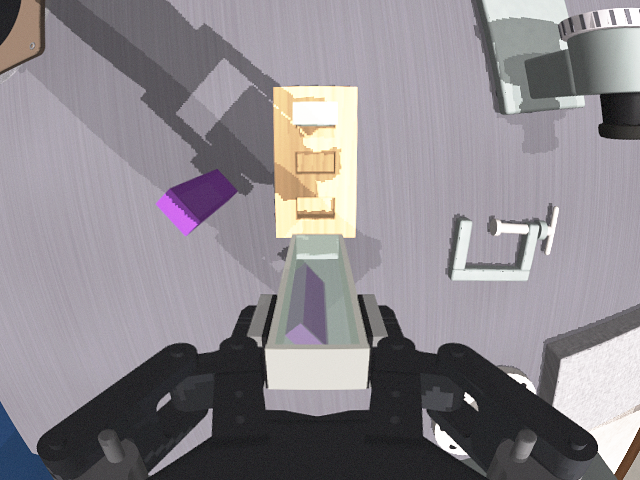

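The glass is out of the rack and still upright in the jaws at (266-370, 235-388); its pocket at (315,205) is empty. Next I'll carry it to a point in front of the gap.

step_arm(
  commands=[
    {"tx": 0.003,"ty": -0.012,"tz": 0,"ax": 0,"ay": 0,"az": -0.5,"hand": 0.0},
    {"tx": 0.009,"ty": -0.036,"tz": 0,"ax": 0,"ay": 0,"az": -1.5,"hand": 0.0},
    {"tx": 0.018,"ty": -0.07,"tz": 0,"ax": 0,"ay": 0,"az": -3,"hand": 0.0},
    {"tx": 0.027,"ty": -0.108,"tz": 0,"ax": 0,"ay": 0,"az": -4.5,"hand": 0.0},
    {"tx": 0.037,"ty": -0.148,"tz": 0,"ax": 0,"ay": 0,"az": -6.2,"hand": 0.0},
    {"tx": 0.047,"ty": -0.188,"tz": 0.006,"ax": 0,"ay": 0,"az": -8,"hand": 0.0},
    {"tx": 0.056,"ty": -0.226,"tz": 0.014,"ax": 0,"ay": 0,"az": -9.6,"hand": 0.0},
    {"tx": 0.065,"ty": -0.26,"tz": 0.024,"ax": 0,"ay": 0,"az": -11,"hand": 0.0},
    {"tx": 0.071,"ty": -0.284,"tz": 0.032,"ax": 0,"ay": 0,"az": -12,"hand": 0.0},
    {"tx": 0.074,"ty": -0.296,"tz": 0.036,"ax": 0,"ay": 0,"az": -12.4,"hand": 0.0},
  ],
)

```text
time: 22.6
ee_pos: [519.1, -46.9, 237.8]
tool_rot: [0.998, 0.057, -0.002, -0.001]
force: [0.6, -1.1, -2.1]
grip_width: 33.2
```

```bash
python3 - <<'E'
from plan import *
sent(.074,-.296,.036,-12.4)
from workcell import ctrl
s=ctrl.read_state(); print(s['ee_pos'],s['time'],s['force'],s['grip_width'])
print(need(667,-34,203,6.4))
W=np.load("W2.npy"); X,Y,Z=W[...,0],W[...,1],W[...,2]
c,sn=np.cos(np.radians(6.4)),np.sin(np.radians(6.4))
vx=c*(X-667.2)+sn*(Y+33.8); vy=-sn*(X-667.2)+c*(Y+33.8)
m=(Z>22)&(Z<28)&(abs(vx)<75)&(vy>-80)&(vy<120)
for lo in range(-80,120,40):
    q=vx[m&(vy>lo)&(vy<lo+40)]; print(lo,len(q),np.percentile(q,[.5,99.5]).round(1))
for f in ["W2.npy"]:
  h=(Z>100)&(Z<202)&(abs(vx)<60)&(abs(vy)<220); print(np.percentile(vy[h&(vy>0)],[0.5,5,50]) if (h&(vy>0)).any() else 0,np.percentile(vy[h&(vy<0)],[50,95,99.5]))
E
```

```text
cmd now [520.15 -49.96 240.32   6.39]
[519.11696371 -46.94682625 237.76536497] 22.6 [ 0.61747939 -1.08348882 -2.14183479] 33.219271532729984
{'tx': np.float64(0.1477), 'ty': np.float64(0.0005), 'tz': 0.0373, 'az': -0.01}
-80 3401 [-58.8  58.4]
-40 4997 [-58.6  58.5]
0 3768 [-58.8  58.7]
40 3352 [-59.   59.4]
80 5151 [-58.   58.9]
0 [-135.98248151 -134.994934   -134.55097561]
```

The viewer frame checks out: bed edges at ±58.8 mm and the eyepiece face at -135 mm. Moving into the gap gently.

step_arm(
  commands=[
    {"tx": 0.004,"ty": 0,"tz": 0.001,"ax": 0,"ay": 0,"az": 0,"hand": 0.0},
    {"tx": 0.014,"ty": 0,"tz": 0.004,"ax": 0,"ay": 0,"az": 0,"hand": 0.0},
    {"tx": 0.03,"ty": 0,"tz": 0.008,"ax": 0,"ay": 0,"az": 0,"hand": 0.0},
    {"tx": 0.05,"ty": 0,"tz": 0.013,"ax": 0,"ay": 0,"az": 0,"hand": 0.0},
    {"tx": 0.072,"ty": 0,"tz": 0.018,"ax": 0,"ay": 0,"az": 0,"hand": 0.0},
    {"tx": 0.095,"ty": 0,"tz": 0.024,"ax": 0,"ay": 0,"az": 0,"hand": 0.0},
    {"tx": 0.116,"ty": 0,"tz": 0.029,"ax": 0,"ay": 0,"az": 0,"hand": 0.0},
    {"tx": 0.133,"ty": 0,"tz": 0.033,"ax": 0,"ay": 0,"az": 0,"hand": 0.0},
    {"tx": 0.144,"ty": 0,"tz": 0.036,"ax": 0,"ay": 0,"az": 0,"hand": 0.0},
    {"tx": 0.148,"ty": 0,"tz": 0.037,"ax": 0,"ay": 0,"az": 0,"hand": 0.0},
  ],
)

```text
time: 23.6
ee_pos: [668.1, -34.6, 202.7]
tool_rot: [0.998, 0.055, -0.0, 0.0]
force: [-0.8, 0.5, -1.7]
grip_width: 33.6
```

step_arm(
  commands=[
    {"tx": 0,"ty": 0,"tz": 0,"ax": 0,"ay": 0,"az": 0,"hand": 0.0},
    {"tx": 0,"ty": 0,"tz": 0,"ax": 0,"ay": 0,"az": 0,"hand": 0.0},
    {"tx": 0,"ty": 0,"tz": 0,"ax": 0,"ay": 0,"az": 0,"hand": 0.0},
    {"tx": 0,"ty": 0,"tz": 0,"ax": 0,"ay": 0,"az": 0,"hand": 0.0},
    {"tx": 0,"ty": 0,"tz": 0,"ax": 0,"ay": 0,"az": 0,"hand": 0.0},
    {"tx": 0,"ty": 0,"tz": 0,"ax": 0,"ay": 0,"az": 0,"hand": 0.0},
    {"tx": 0,"ty": 0,"tz": 0,"ax": 0,"ay": 0,"az": 0,"hand": 0.0},
    {"tx": 0,"ty": 0,"tz": 0,"ax": 0,"ay": 0,"az": 0,"hand": 0.0},
    {"tx": 0,"ty": 0,"tz": 0,"ax": 0,"ay": 0,"az": 0,"hand": 0.0},
    {"tx": 0,"ty": 0,"tz": 0,"ax": 0,"ay": 0,"az": 0,"hand": 0.0},
  ],
)

```text
time: 24.6
ee_pos: [667.2, -33.5, 203.3]
tool_rot: [0.998, 0.056, -0.0, -0.0]
force: [0.2, -0.8, -1.6]
grip_width: 33.5
```

```bash
python3 - <<'E'
from plan import *
sent(.148,0,.037,0)
from h import *
s,im,d,W=wrist("w11"); print(s['ee_pos'],s['time'],s['force'],s['grip_width'],s['joint_vel'].round(4))
R=Ro.from_quat(s['tool_rot']).as_matrix(); print(R.round(3).tolist())
X,Y,Z=W[...,0],W[...,1],W[...,2]
p=W[(Z>205)&(Z<235)&(abs(X-667)<40)&(abs(Y+34)<25)]
print(len(p),np.median(p,0).round(1),cv2.minAreaRect(p[:,:2].astype(np.float32)) if len(p) else 0)
for c in ["scene","side"]:
    im,d=eyes.capture(c); cv2.imwrite(f"pics/{c}2.png",im[:,:,::-1])
    for r in eyes.regions_of(c,"glass")[:3]:
        w=world(c,d,r["pixels"]); print(c,round(r["confidence"],2),r["uv"],len(w),np.percentile(w,[2,50,98],axis=0).round(0).tolist())
        h=w[(w[:,2]>100)&(w[:,2]<235)&(abs(w[:,0]-667)<60)&(abs(w[:,1]+34)<60)]
        if len(h)>30: print(" rect",cv2.minAreaRect(h[:,:2].astype(np.float32)))
E
```

```text
cmd now [667.23 -33.49 203.32   6.39]
[667.21521256 -33.4743655  203.27752498] 24.6 [ 0.18455967 -0.76339287 -1.58067577] 33.499452612264406 [ 0.0004  0.0005  0.0008  0.0003 -0.0006 -0.0003]
[[0.994, 0.111, -0.0], [0.111, -0.994, 0.0], [-0.0, -0.0, -1.0]]
13409 [667.3 -26.4 219.5] ((667.1873779296875, -32.03443145751953), (82.91789245605469, 27.456317901611328), 6.165178298950195)
scene 0.97 [116.1, 282.0] 984 [[377.0, -442.0, 1.0], [406.0, -426.0, 78.0], [417.0, -406.0, 141.0]]
scene 0.76 [154.9, 244.2] 792 [[309.0, -325.0, 5.0], [323.0, -310.0, 78.0], [334.0, -290.0, 142.0]]
scene 0.57 [335.7, 264.9] 794 [[650.0, -45.0, 86.0], [672.0, -41.0, 148.0], [685.0, -25.0, 221.0]]
 rect ((666.8334350585938, -36.068626403808594), (43.20991516113281, 22.11428451538086), 11.85219669342041)
side 0.59 [293.9, 205.8] 401 [[649.0, -44.0, 82.0], [662.0, -27.0, 143.0], [681.0, -23.0, 217.0]]
 rect ((666.3284912109375, -31.551692962646484), (37.35197067260742, 20.497156143188477), 12.874628067016602)
```

View pics/w11.png

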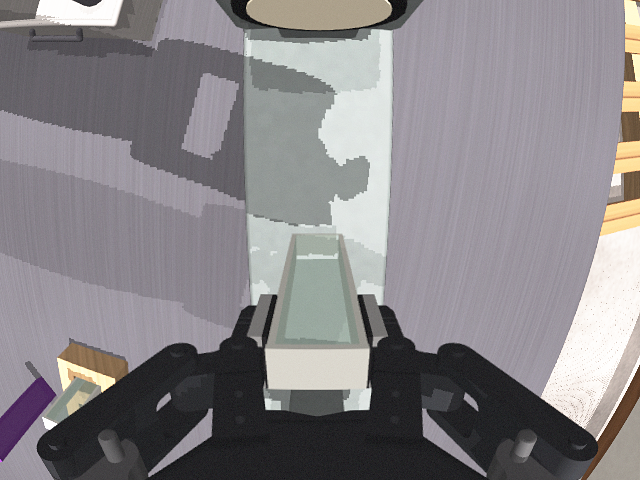

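View pics/scene2.png

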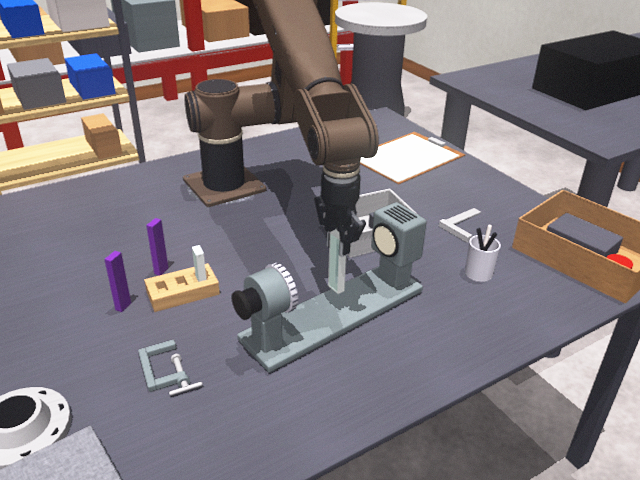

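View pics/side2.png

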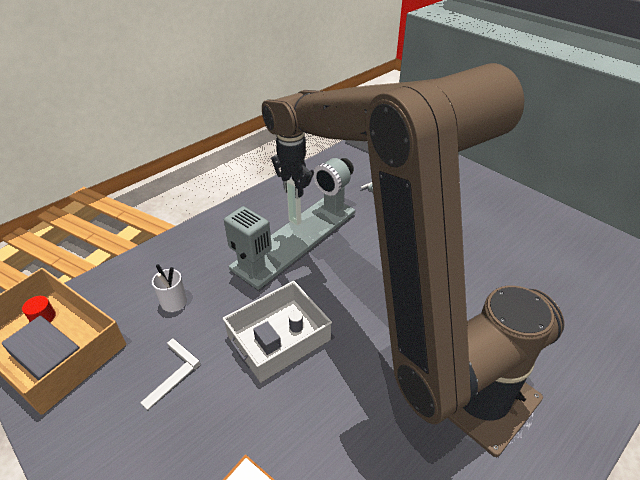

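The views agree. The glass spans z from about 81 to 220 mm, centred near (667,-33), upright between lamp and eyepiece at (337,265) in the scene picture. Both offcuts are in the bin at (266,335) and (296,322) in the side picture. Handing in.

```bash
python3 - <<'E'
from workcell import ctrl
print(ctrl.sign_off()); s=ctrl.read_state(); print(s['time'],s['ee_pos'],s['grip_width'])
E
```

```text
the job is handed in; nothing more can be done
None
the job is handed in; nothing more can be done
```

I put the bar and the tube in the scrap bin and drew the taller glass out of the rack by its frosted faces. The job was handed in with the arm holding the glass upright in the viewer's light path, after roughly 25 s of the 70 s allowed.

**Glass position:** in the last checks its centre was about (667, -33, 150) mm, within about 2 mm of the light axis and of halfway by the fitted viewer frame. The tool pointed straight down, its yaw matched the viewer's to within about 0.1°, and the joints were at rest. The pads were 33.5 mm apart on the narrow faces.

**Offcuts and other items:** the pictures showed both offcuts lying in the bin, let go. The shorter glass, square, clamp and cup looked undisturbed, though I checked them only by eye.

**Failures and disagreements:**
- One move call was refused over missing keys, and nothing moved.
- The measured TCP differed from the commanded position by up to about 4 mm during motion, but settled to under 0.1 mm at the end.
- The scene and side depth views put the glass centre within about 3 mm of that position. Their rough yaw fits came out about 6° off from the tool's, still inside the 0.2 rad limit.

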